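# Fit the comb guard into a vegetable slicer's blades and lock it

### The arm

A 6-joint arm with a two-finger parallel gripper is mounted at the origin on a cart in front of the work surface, level with it; the furniture and walls round the work are solid. World frame = base frame: x ahead of the robot, y to its left, z up, the work surface at z = 0. Lengths are in m, angles in rad, forces in N, time in s.
With the tool pointing down it reaches from about 0.35 to 0.775 m from the base axis. Payload 7.3 kg.
Tool frame: the origin (TCP) lies on the mounting face of the last link; the fingertips stand 178 mm ahead of it and the grasp point (between the pads) lies 159 mm ahead of it (robot.tcp_to_tips is the distance from the TCP to the fingertips, in m); z points along the fingers, y is the direction in which the jaws open and shut (so a half turn about z gives the same grasp; the last joint's range is limited). The gripper opens to 92 mm and grips with 3 to 60 N. Pads are 19 mm wide; open, the fingers measure 130 mm over their backs; the gripper's body (75 mm by 190 mm) begins 47 mm behind the grasp point.
Start: joints at [-1.252, 0.342, 1.524, -0, 1.275, -0.146], TCP at [0.235, -0.469, 0.405] pointing down, gripper open.
Joint ranges: [-2.53, 2.53], [-0.77, 2.02], [0.04, 2.7], [-1, 4.14], [0.28, 2.66], [-3.11, 3.11]. Speed limits (rad/s): [2.57, 2.57, 3.14, 3.14, 3.14, 3.14].

### API

Orientations are given as [roll, pitch, yaw] about the fixed x, y, z axes, in that order (R = Rz(yaw) Ry(pitch) Rx(roll)).
In Python, from cell import robot, viewer gives the robot as it stands.
- The arm moves only by the shell command python3 -m creep 'ROWS' [OPENING] [FORCE]. ROWS is JSON, a list that holds one entry, the list of rows, each a list of 6 numbers: the shift along the world's x, y, z in mm, then the turn, a rotation vector about the world's x, y, z in degrees. A call has 1 to 5 rows; each row shifts and turns the pose as measured when the row begins; what a row does not reach is not made up. A row lasts 1/12 s, in which the tool goes at most 41.7 mm and 7.16 degrees, less where a joint would pass 70% of its speed; a pose out of reach is approached as far as the arm can. A call with a gripper value outside its range is refused whole. OPENING is the closure, from -1 (fully open) to 1 (shut), set as the call begins (- or left out, the last holds). The fingers move at their own pace and stop on an object; FORCE is the grip in N (left out, the last holds). Time passes only in rows, so rows that do not move let the fingers close. It gives the time, the measured TCP pose, the force and the opening at its end, in the units of the state.
- robot.observe(): the state, without advancing time (a new reading comes with each control period).
- viewer.read_camera(name): name is "scene" or "side" or "wrist"; returns the picture (480x640x3 uint8, blue, green, red); there is no depth.
- viewer.camera_model(name): a dict with "fx", "fy", "cx", "cy" (pixels), "pose" (4x4, takes a point from camera to world coordinates); the wrist camera has in their place "mount" (4x4, takes a point from camera to tool coordinates, whose origin is the TCP and whose axes are the flange's). Camera axes: x right, y up, looking along -z (the intrinsics and any distortion apply to the point x, -y, -z); pixel columns grow to the right and rows downward; lengths in m; the calibration is good to about 2 mm. A picture is of the moment at which its call begins: read the wrist's pose just before it. camera_model takes no time and is no camera call.
- robot.hand_in(): hands the job in, once; it reports no verdict.
The state is a dict: "time": time; "qpos": joint angles; "qvel": joint speeds; "joint_efforts": joint torques, N m; "tool_pos": TCP position; "tool_rot": TCP orientation; "contact_force": force on the tool from outside, world axes, zero at the start; "torque": the same for the moment, N m; "opening": finger opening in m.
Only numpy, scipy, OpenCV 4.12 (cv2) and the standard library are available. Lean on these libraries where they do the work, as an engineer would, in place of code of your own. Each camera call takes 0.05 s, during which the arm holds its last target. There are 200 camera calls.

### The job

Make the vegetable slicer safe to put away: pick the blade guard whose seven fins match the slicer's blades, feel it gently into place so that every fin enters its own gap between the blades and the guard lies flat on the frame, then slide the lock at the end of the slicer fully over the guard's edge. Come down slowly and never press the guard on the thin blades with more than 40 N, and leave the other guard, the salt shaker and the glass where they stand.

Things in the scene. Friction and masses are not known exactly. Their poses are not given: they have to be found in the camera images.
- slicer: Fixed vegetable slicer: clear catch box under a grey plastic frame, 105 mm (x) by 190 mm (y), frame top 60 mm above the worktop. Origin: on the worktop under the middle of the opening; z up; y runs along the row of blades, lock at the -y end. Opening 54 mm wide in x.
- opening (a point): Middle of the slicer's opening at blade-top height (56 mm above the worktop), axes as the slicer's. The steel cassette in it has 8 upright blades running along x, 2.4 mm thick, pitch 14 mm in y: 7 gaps 11.6 mm wide, solid beyond (same height); it slides in its track along y. The cassette stands anywhere up to 9 mm either way along y of here; this is not measured. It stays put under 5 N of sideways push.
- lock (a joint): Lock slide at the slicer's -y end, in m: 0 open, 0.032 fully locked; moves towards the slicer's +y with about 2 N of friction, stays where left. Its flat tongue (36 mm wide, 5 mm thick) runs 2 mm above the seated guard's plate and ends 70 mm from the slicer's middle when open, 38 mm when locked: a guard not fully down blocks it.
- lock_tab (a point): Middle of the lock slide's upright tab, 30 mm (x) by 8 mm (y) by 22 mm high, its top 10 mm above this point and 95 mm above the worktop, the tongue's top 11 mm below this point; axes as the slicer's. Moves with the lock. Pinch it along y, or push it from its outer side.
- fine_grip (a point): Grip point of the guard that fits: on the centre line of its ridge, 46 mm (x) by 18 mm (y), pinched along y; 16 mm below the ridge's top, 19 mm above the plate, 50 mm above the fin tips. 86 mm above the worktop when seated with the plate on the frame, 106 mm with the fins standing on the blades. The guard fits either way round. About 0.16 kg.
- fine_tips (a point): Middle of the same guard at its fin tips, axes as the grip's. Loose grey plastic comb standing fins down: 7 fins 9.8 mm thick (y), 44 mm long (x), 24 mm deep, pitch 14 mm along y, the middle one at y = 0, under a plate 84 mm (x) by 104 mm (y) by 7 mm in whose top the hollow fins show as dark slots (the middle one under the ridge).
- coarse_grip (a point): The same grip point of the other guard, a comb of the same outer size and ridge with only 4 thick fins (19.5 mm, pitch 24.5 mm) for another cassette. It does not fit; leave it standing.
- salt_shaker: Loose glass salt shaker with grey cap, 44 mm across and 90 mm high, origin under its centre. Bystander.
- tumbler: Loose clear drinking glass, 80 mm across, 91 mm high, origin under its centre. Bystander.

How it is judged:
On the way, in this order (a step that is already met when the one before it is completed fails the run):
1. the seven-fin guard is lifted off the worktop (height (world z) of fine_grip above 0.075 m), for 0.1 s.
2. all its fins are in their gaps and its plate lies on the slicer's frame, the lock still open (z of fine_grip in the frame of slicer below 0.0885 m and x of fine_grip in the frame of slicer between -0.009 and 0.009 m and y of fine_grip in the frame of slicer between -0.012 and 0.012 m and angle between fine_grip's own z axis and vertical below 0.04 rad and angle between the y axis of fine_grip and the y axis of slicer, either way round below 0.06 rad and value of joint lock below 0.01 m), for 0.2 s.
3. the lock is slid fully over the guard's edge (z of fine_grip in the frame of slicer below 0.0885 m and x of fine_grip in the frame of slicer between -0.009 and 0.009 m and y of fine_grip in the frame of slicer between -0.012 and 0.012 m and angle between fine_grip's own z axis and vertical below 0.04 rad and angle between the y axis of fine_grip and the y axis of slicer, either way round below 0.06 rad and value of joint lock above 0.029 m), for 0.2 s.
At the end, for the whole second after the job is handed in: The seven-fin guard lies fully down in the slicer at rest: grip point within 2.5 mm of its seated height, within 9 mm of the opening's middle in x and 12 mm in y, level within 0.04 rad and square within 0.06 rad; the lock is at 29 mm or more of its 32 mm (all of step 3); the robot touches nothing.
It fails at once if the guard is pressed on the slicer and its blades with more than 40 N (contact force between fine_guard and slicer above 40 N).
It fails at once if the other guard is shifted by more than 20 mm (distance of coarse_grip from where it was at the start of the episode above 0.02 m).
It fails at once if the salt shaker is shifted by more than 20 mm (distance of salt_shaker from where it was at the start of the episode above 0.02 m).
It fails at once if the glass is shifted by more than 20 mm (distance of tumbler from where it was at the start of the episode above 0.02 m).
It also fails if it takes over 72 s, if anything falls off the work surface, if the arm or the gripper's body presses on something with over 40 N, if the wrist force passes 120 N, or if a joint passes its speed limit or range.

## Working session

There is one attempt and no reset: what is moved stays moved. The work goes in short steps, Python scripts to look and compute and a shell command to move; the robot and the scene stay as the last step left them, time stands still between calls to the robot, and variables do not carry over. Pictures are saved under pics/ and viewed, about 8 in all and at most 12, crops included, and the job is handed in when it is done.

```bash
mkdir -p pics; ls; cat > h.py <<'E'
import numpy as np, cv2
from cell import robot, viewer
from scipy.spatial.transform import Rotation as R
def snap(n,f):
    s=robot.observe(); im=viewer.read_camera(n); cv2.imwrite('pics/'+f,im); return s,im
def campose(n,s=None):
    m=viewer.camera_model(n)
    if 'pose' in m: return m,np.array(m['pose'])
    T=np.eye(4); T[:3,:3]=R.from_euler('xyz',s['tool_rot']).as_matrix(); T[:3,3]=s['tool_pos']
    return m,T@np.array(m['mount'])
def ray(n,u,v,z,s=None):
    m,P=campose(n,s)
    d=P[:3,:3]@np.array([(u-m['cx'])/m['fx'],-(v-m['cy'])/m['fy'],-1]); o=P[:3,3]
    return o+d*(z-o[2])/d[2]
def proj(n,p,s=None):
    m,P=campose(n,s); q=P[:3,:3].T@(np.array(p)-P[:3,3])
    return np.array([m['cx']+m['fx']*q[0]/-q[2], m['cy']-m['fy']*q[1]/-q[2]])
E
python3 - <<'E'
from h import *
s,_=snap('scene','scene1.png'); snap('side','side1.png')
print(s)
for n in('scene','side','wrist'): print(n,viewer.camera_model(n))
E
```

```text
pics
{'time': 0.0, 'qpos': array([-1.25199070e+00,  3.42680636e-01,  1.52504824e+00,  4.97807605e-05,
        1.27539941e+00, -1.45959165e-01]), 'qvel': array([ 4.80331543e-05, -2.47093291e-04, -5.43198399e-04,  2.65949683e-04,
       -5.87907775e-04,  6.93349104e-04]), 'joint_efforts': array([-1.97103168e-04, -4.31243670e+01, -2.44225073e+01,  7.16064451e-02,
        5.54354070e-02, -1.06525545e-04]), 'tool_pos': array([ 0.23530879, -0.46914398,  0.4040557 ]), 'tool_rot': array([-3.14008027e+00, -2.70441283e-04,  4.64750060e-01]), 'contact_force': array([ 0.69265321, -0.69780503, -1.2849944 ]), 'torque': array([ 0.01138424,  0.04414775, -0.05252512]), 'opening': 0.09192369056260695}
scene {'fx': 475.29506681514044, 'fy': 475.29506681514044, 'cx': 314.9251595392415, 'cy': 234.47937934029937, 'pose': array([[-0.66585521,  0.4669029 , -0.58192656,  0.11369575],
       [-0.74599563, -0.40485108,  0.52875904,  0.6419318 ],
       [ 0.01128553,  0.78619163,  0.61787972,  0.60642906],
       [ 0.        ,  0.        ,  0.        ,  1.        ]])}
side {'fx': 598.3915221194428, 'fy': 598.3915221194428, 'cx': 309.7803258320111, 'cy': 237.38663763904876, 'pose': array([[ 0.84470036,  0.45151176, -0.28743422,  0.28742183],
       [-0.53511663,  0.723905  , -0.43544431, -0.32437595],
       [ 0.01146684,  0.5216308 ,  0.85309426,  1.08740907],
       [ 0.        ,  0.        ,  0.        ,  1.        ]])}
wrist {'fx': 348.3025579028993, 'fy': 348.3025579028993, 'cx': 323.97668845342196, 'cy': 236.431071163672, 'mount': array([[-4.33358902e-04,  9.60967216e-01,  2.76661927e-01,
         7.45890071e-02],
       [ 9.99999601e-01,  6.32610681e-04, -6.30948388e-04,
        -4.65743617e-04],
       [-7.81340006e-04,  2.76661543e-01, -9.60967107e-01,
         2.08603546e-02],
       [ 0.00000000e+00,  0.00000000e+00,  0.00000000e+00,
         1.00000000e+00]])}
```

View pics/scene1.png

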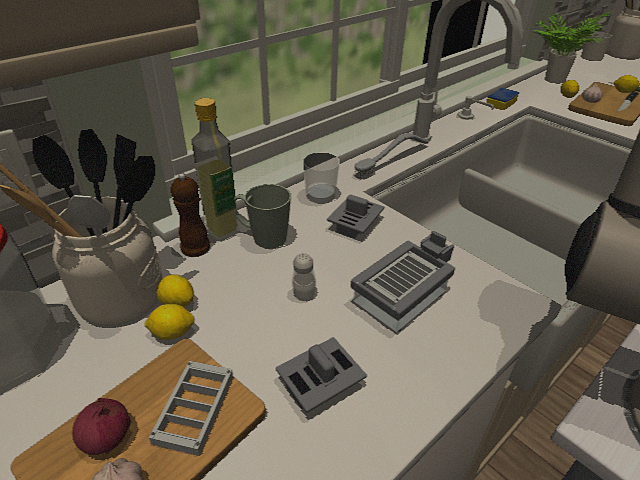

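View side.

The scene view shows the guard at (320,375) with a few wide slots (coarse), the guard at (355,215) with many slots (fine, probably), and the slicer at (403,285) with its lock at (437,245). The salt shaker is at (304,277) and the glass at (321,177).

View pics/side1.png

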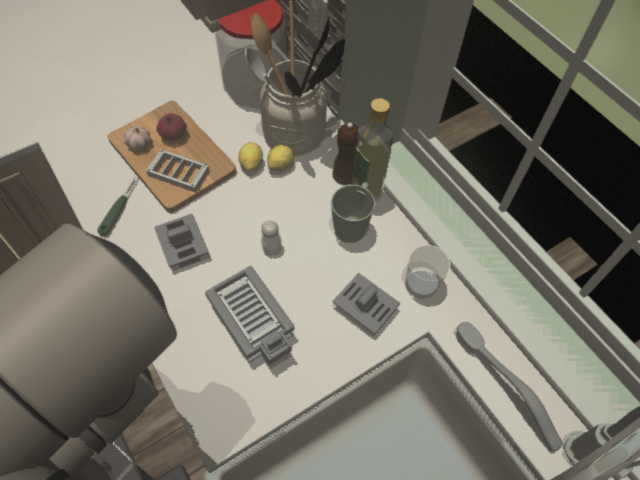

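The side view shows the seven-fin guard at (366,304), plate corners about (334,303), (361,275), (400,306) and (375,334). The slicer is at (250,313) with its lock tab at (273,343), and the coarse guard is at (181,240).

```bash
python3 - <<'E'
from h import *
import math
c=[ray('side',u,v,.031) for u,v in((334,303),(361,275),(400,306),(375,334))]
for p in c: print(p.round(3))
print('lens',[round(np.linalg.norm(c[i]-c[(i+1)%4]),3) for i in range(4)],'ctr',np.mean(c,0))
print('sideridge',ray('side',368,290,.066), 'scene',ray('scene',357,202,.066))
# slicer frame corners (side)
k=[ray('side',u,v,.06) for u,v in((207,293),(250,267),(294,326),(246,358))]
for p in k: print(p.round(3))
print([round(np.linalg.norm(k[i]-k[(i+1)%4]),3) for i in range(4)],np.mean(k,0))
print('tab',ray('side',273,338,.095),ray('scene',437,237,.095))
print('tumbler',ray('side',424,288,0),'coarse',ray('side',181,230,.066),'salt',ray('side',271,250,0))
im=cv2.imread('pics/side1.png')[250:370,190:460]
cv2.imwrite('pics/c1.png',cv2.resize(im,None,fx=2.9,fy=2.9,interpolation=cv2.INTER_CUBIC))
E
```

```text
[0.603 0.064 0.031]
[0.683 0.086 0.031]
[ 0.708 -0.009  0.031]
[ 0.633 -0.031  0.031]
lens [np.float64(0.083), np.float64(0.099), np.float64(0.078), np.float64(0.099)] ctr [0.65702976 0.02759902 0.031     ]
sideridge [0.66274635 0.03935915 0.066     ] scene [0.64619087 0.04458943 0.066     ]
[0.402 0.199 0.06 ]
[0.498 0.205 0.06 ]
[0.506 0.054 0.06 ]
[0.401 0.047 0.06 ]
[np.float64(0.097), np.float64(0.151), np.float64(0.105), np.float64(0.152)] [0.45190884 0.12591339 0.06      ]
tab [0.45564797 0.04098247 0.095     ] [0.45106774 0.04867493 0.095     ]
tumbler [0.78613171 0.00617799 0.        ] coarse [0.42120716 0.34869794 0.066     ] salt [0.56803252 0.24755455 0.        ]
```

View pics/c1.png

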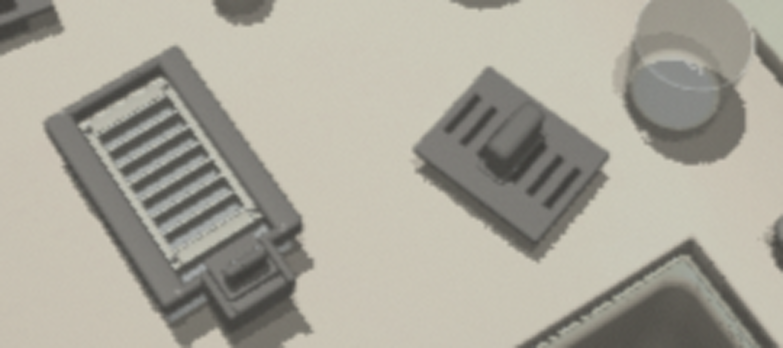

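```bash
python3 -m creep '[[[12,38,0,0,0,-4],[12,38,0,0,0,-4],[12,38,0,0,0,-4],[12,38,0,0,0,0],[12,38,0,0,0,0]]]' -1; python3 -m creep '[[[12,38,0,0,0,0],[12,38,0,0,0,0],[12,38,0,0,0,0],[12,38,0,0,0,0],[12,38,0,0,0,0]]]'; python3 -c "
from h import *
print(ray('side',580,450,0),ray('side',575,455,.1))"
```

```text
time: 0.52
tool_pos: [0.2938, -0.2785, 0.4005]
tool_rot: [-3.138, 0.002, 0.234]
contact_force: [0.1, -0.2, 0.5]
opening: 0.092
time: 0.93
tool_pos: [0.353, -0.0788, 0.3997]
tool_rot: [-3.136, 0.002, 0.23]
contact_force: [1.7, -1.3, 0.1]
opening: 0.0916
[ 0.8225256  -0.39111057  0.        ] [ 0.76092502 -0.38621442  0.1       ]
```

```bash
python3 -m creep '[[[20,36,-10,0,0,-2],[20,36,-10,0,0,-2],[20,36,-10,0,0,-2],[20,36,-10,0,0,-2],[16,36,-10,0,0,-2]]]'; python3 -m creep '[[[0,10,0,0,0,0],[0,0,0,0,0,0]]]';python3 - <<'E'
from h import *
s,_=snap('wrist','w1.png'); print(s['tool_pos'],s['tool_rot'],s['contact_force'])
import pickle; pickle.dump(s,open('w1.pkl','wb'))
E
```

```text
time: 1.35
tool_pos: [0.4448, 0.1026, 0.3524]
tool_rot: [-3.139, -0.003, 0.05]
contact_force: [0.2, -0.4, -0.6]
opening: 0.0918
time: 1.52
tool_pos: [0.446, 0.1189, 0.3495]
tool_rot: [-3.137, 0.0, 0.054]
contact_force: [-0.6, 0.3, -0.5]
opening: 0.0914
[0.44600244 0.11892492 0.34949724] [-3.13742888e+00  2.40904132e-04  5.44817665e-02] [-0.63427358  0.2503392  -0.46443332]
```

View pics/w1.png

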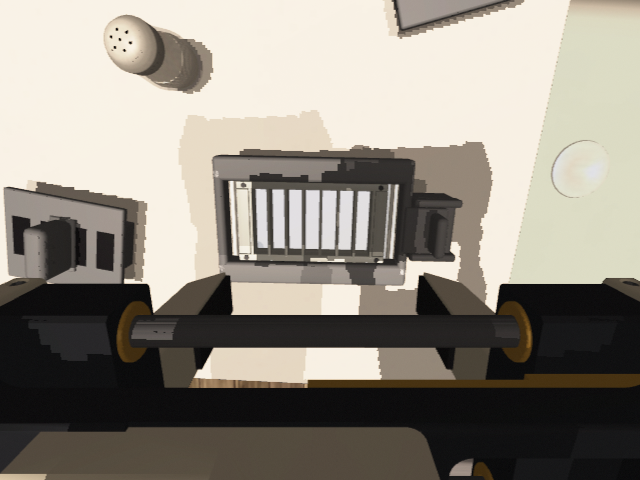

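The wrist view shows the slicer frame with corners about (214,157), (412,160), (405,284), (217,280). The 8 blades run from about x=254 to x=369 and the lock tab is at (437,232). I'll enlarge this to find the blade centres and frame edges.

```bash
python3 - <<'E'
from h import *
im=cv2.imread('pics/w1.png')
c=cv2.resize(im[145:295,205:470],None,fx=3,fy=3,interpolation=cv2.INTER_CUBIC); cv2.imwrite('pics/c2.png',c)
g=cv2.cvtColor(im,cv2.COLOR_BGR2GRAY).astype(int)
for v in (205,225,240): print(v,g[v,210:415].tolist())
E
```

```text
205 [220, 221, 221, 220, 201, 145, 113, 121, 124, 124, 118, 106, 95, 77, 52, 35, 34, 34, 34, 94, 187, 234, 243, 240, 197, 129, 123, 189, 226, 225, 227, 230, 231, 230, 231, 231, 231, 228, 179, 192, 229, 181, 75, 57, 58, 59, 174, 225, 225, 225, 224, 225, 225, 225, 226, 226, 183, 100, 79, 66, 55, 57, 112, 194, 225, 225, 225, 224, 224, 224, 224, 225, 224, 204, 140, 82, 72, 61, 58, 173, 225, 224, 224, 224, 224, 224, 224, 224, 224, 224, 224, 179, 97, 81, 67, 110, 194, 224, 224, 224, 224, 224, 223, 225, 224, 224, 224, 224, 204, 139, 81, 76, 175, 224, 225, 225, 225, 225, 224, 223, 224, 224, 224, 224, 224, 207, 137, 75, 82, 149, 209, 224, 225, 224, 224, 225, 224, 225, 224, 224, 225, 224, 177, 80, 70, 83, 81, 176, 224, 224, 224, 225, 224, 225, 224, 224, 224, 225, 206, 136, 58, 58, 73, 82, 71, 71, 81, 81, 81, 82, 82, 82, 82, 83, 83, 82, 94, 163, 196, 152, 99, 99, 91, 165, 218, 224, 178, 82, 41, 33, 33, 34, 37, 41, 45, 47, 47, 48, 47, 44, 45, 39, 34, 34, 36]
225 [220, 220, 220, 221, 220, 220, 179, 117, 121, 123, 125, 121, 110, 97, 80, 59, 38, 34, 33, 33, 59, 175, 234, 243, 241, 198, 129, 123, 18
[... 1088 characters left out ...]
 224, 225, 224, 171, 81, 77, 67, 58, 60, 175, 224, 224, 224, 224, 224, 224, 224, 225, 224, 225, 180, 98, 78, 67, 57, 142, 209, 224, 224, 224, 224, 224, 225, 224, 224, 225, 224, 180, 99, 80, 69, 143, 209, 224, 224, 225, 223, 225, 224, 225, 224, 224, 224, 224, 179, 96, 78, 142, 205, 224, 224, 224, 224, 224, 224, 224, 223, 223, 224, 224, 189, 110, 74, 79, 143, 206, 224, 224, 224, 224, 224, 224, 224, 223, 224, 224, 206, 135, 61, 74, 80, 143, 206, 224, 224, 223, 224, 223, 224, 224, 224, 224, 205, 136, 58, 59, 72, 80, 72, 73, 79, 80, 81, 80, 80, 81, 82, 80, 80, 80, 126, 181, 158, 111, 114, 114, 152, 213, 231, 207, 134, 60, 34, 35, 34, 36, 42, 45, 41, 40, 44, 49, 47, 48, 47, 48, 48, 47, 47, 49, 61]
```

View pics/c2.png

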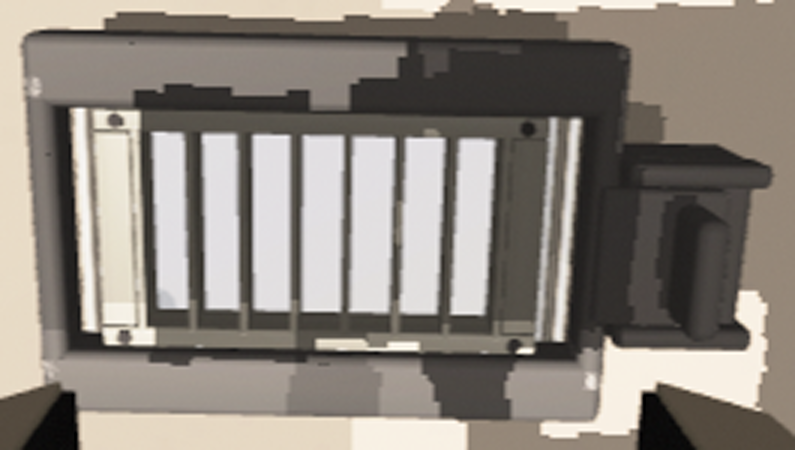

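```bash
python3 - <<'E'
from h import *
import pickle; s=pickle.load(open('w1.pkl','rb'))
f=lambda x,y,z:ray('wrist',205+x/3,145+y/3,z,s)
Y=lambda a,b:np.degrees(np.arctan2((a-b)[1],(a-b)[0]))-90
cs=[f(25,35,.06),f(628,45,.06),f(600,420,.06),f(46,410,.06)]
for p in cs:print(p.round(4))
print('yaw top/bot',Y(cs[0],cs[1]),Y(cs[3],cs[2]),'ctr',np.mean(cs,0))
o=[f(140,107,.056),f(585,118,.056),f(140,350,.056),f(565,354,.056)]
for p in o:print('open',p.round(4))
print('yaw',Y(o[0],o[1]))
bl=[ray('wrist',u+.5,225.5,.056,s) for u in (268.1,285.2,302.3,319.4,337,354.5)]
print([b.round(4)[:2] for b in bl]); print(np.diff([b[1] for b in bl]))
print('cassette mid',ray('wrist',311.4,225.5,.056,s))
print('tab',f(710,225,.095),f(710,330,.095), 'coarse/fine corners')
E
```

```text
[0.5009 0.2069 0.06  ]
[0.5067 0.0554 0.06  ]
[0.4046 0.0504 0.06  ]
[0.399  0.2045 0.06  ]
yaw top/bot 2.179052135829906 2.0591481054415226 ctr [0.45278967 0.12927956 0.06      ]
open [0.4839 0.1789 0.056 ]
open [0.4874 0.0632 0.056 ]
open [0.4167 0.1791 0.056 ]
open [0.4221 0.0613 0.056 ]
yaw 1.7098144608534227
[array([0.4486, 0.1653]), array([0.4493, 0.1515]), array([0.4501, 0.1377]), array([0.4509, 0.124 ]), array([0.4516, 0.1098]), array([0.4524, 0.0957])]
[-0.01379471 -0.01379016 -0.01378561 -0.01418395 -0.01409859]
cassette mid [0.45047419 0.13081053 0.056     ]
tab [0.46926914 0.04046178 0.095     ] [0.44399552 0.0367163  0.095     ] coarse/fine corners
```

```bash
python3 -m creep '[[[36,-15,0,0,0,2],[36,-15,0,0,0,2],[36,-15,0,0,0,2],[36,-15,0,0,0,2],[36,-15,0,0,0,2]]]'; python3 -m creep '[[[10,-6,0,0,0,2],[0,0,0,0,0,0]]]';python3 - <<'E'
from h import *
s,_=snap('wrist','w2.png'); print(s['tool_pos'],s['tool_rot'],s['contact_force'])
import pickle; pickle.dump(s,open('w2.pkl','wb'))
E
```

```text
time: 1.98
tool_pos: [0.6236, 0.0373, 0.3502]
tool_rot: [-3.137, 0.009, 0.24]
contact_force: [0.9, -0.1, -0.2]
opening: 0.0918
time: 2.15
tool_pos: [0.6382, 0.0232, 0.3494]
tool_rot: [-3.14, 0.007, 0.271]
contact_force: [-0.6, 0.2, -0.6]
opening: 0.0919
[0.63817522 0.02321587 0.34935274] [-3.13979218  0.00739466  0.27137383] [-0.59751696  0.21622181 -0.62441137]
```

View pics/w2.png

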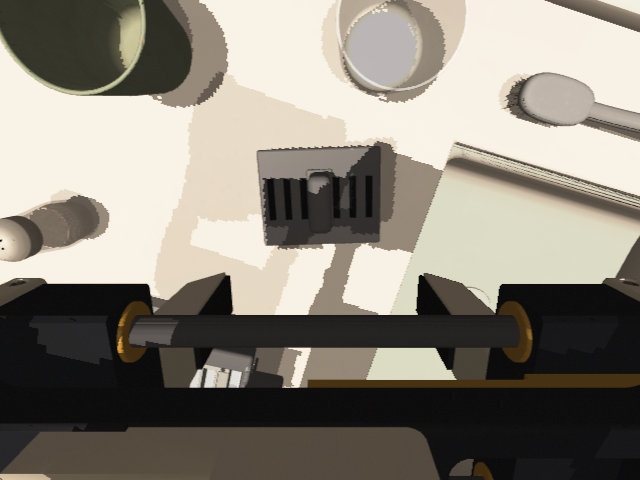

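The wrist view confirms seven fins: slots at x≈271, 287, 304 | ridge 320 | 337, 353, 369. The plate corners are about (258,150), (379,147), (380,241), (264,245).

```bash
python3 - <<'E'
from h import *
import pickle; s=pickle.load(open('w2.pkl','rb'))
c=[ray('wrist',u,v,.031,s) for u,v in((258,150),(379,147),(380,242),(264,245))]
for p in c: print(p.round(4))
print([round(np.linalg.norm(c[i]-c[(i+1)%4]),4) for i in range(4)],'ctr',np.mean(c,0))
Y=lambda a,b:np.degrees(np.arctan2((a-b)[1],(a-b)[0]))-90
print(Y(c[0],c[1]),Y(c[3],c[2]))
a,b=ray('wrist',271,198,.031,s),ray('wrist',369,196,.031,s); print('slots',Y(a,b),np.linalg.norm(a-b),(a+b)/2)
print('ridge top',ray('wrist',320,175,.066,s),ray('wrist',320,208,.066,s))
print('tumbler',ray('wrist',381,48,0,s), 'toolyaw',np.degrees(s['tool_rot'][2]))
E
```

```text
[0.6823 0.093  0.031 ]
[ 0.7114 -0.0028  0.031 ]
[ 0.6334 -0.0292  0.031 ]
[0.6029 0.07   0.031 ]
[np.float64(0.1001), np.float64(0.0824), np.float64(0.1038), np.float64(0.0827)] ctr [0.65747655 0.03277792 0.031     ]
16.90313778445143 17.094186632007606
slots 16.7120702602152 0.08432966474728762 [0.65812616 0.03320815 0.031     ]
ridge top [0.68016835 0.03878041 0.066     ] [0.656014   0.03215557 0.066     ]
tumbler [0.78929213 0.01599163 0.        ] toolyaw 15.548575018047423
```

```bash
python3 -m creep '[[[10,5,-25,0,-0.4,1.3],[10,5,-30,0,0,0],[0,0,-30,0,0,0],[0,0,-20,0,0,0],[0,0,0,0,0,0]]]'
```

```text
time: 2.62
tool_pos: [0.652, 0.0311, 0.2454]
tool_rot: [3.141, -0.001, 0.283]
contact_force: [-0.1, -0.3, -1.4]
opening: 0.0917
```

```bash
python3 -m creep '[[[6,2,-10,0,0,0.7],[0,0,-10,0,0,0],[0,0,-10,0,0,0],[0,0,0,0,0,0]]]';  python3 -m creep '[[[0,0,0,0,0,0],[0,0,0,0,0,0],[0,0,0,0,0,0],[0,0,0,0,0,0],[0,0,0,0,0,0]]]' 1 30
```

```text
time: 2.95
tool_pos: [0.6568, 0.0334, 0.2173]
tool_rot: [3.14, -0.004, 0.295]
contact_force: [0.1, -0.4, -0.5]
opening: 0.0921
time: 3.37
tool_pos: [0.6575, 0.0333, 0.2203]
tool_rot: [3.138, -0.008, 0.295]
contact_force: [-0.9, 0.1, -0.6]
opening: 0.0632
```

```bash
python3 -m creep '[[[0,0,-1,0,0,0],[0,0,-1,0,0,0],[0,0,0,0,0,0],[0,0,0,0,0,0],[0,0,0,0,0,0]]]'; python3 -m creep '[[[0,0,0,0,0,0],[0,0,0,0,0,0],[0,0,0,0,0,0],[0,0,0,0,0,0],[0,0,0,0,0,0]]]'; python3 -m creep '[[[0,0,0,0,0,0],[0,0,0,0,0,0]]]'
```

```text
time: 3.78
tool_pos: [0.6577, 0.0333, 0.2191]
tool_rot: [3.138, -0.01, 0.295]
contact_force: [0.2, -0.6, 0.2]
opening: 0.03
time: 4.2
tool_pos: [0.6577, 0.0333, 0.2191]
tool_rot: [3.138, -0.01, 0.295]
contact_force: [0.0, -0.4, -0.6]
opening: 0.0181
time: 4.37
tool_pos: [0.6577, 0.0333, 0.2191]
tool_rot: [3.138, -0.01, 0.295]
contact_force: [0.2, 0.9, 0.5]
opening: 0.0181
```

```bash
python3 -m creep '[[[0,0,10,0,0,0],[0,0,25,0,0,0],[0,0,30,0,0,0],[0,0,30,0,0,0],[0,0,20,0,0,0]]]'; python3 -m creep '[[[-25,12,8,0,0,-2],[-33,16,0,0,0,-3],[-33,16,0,0,0,-3],[-33,16,0,0,0,-3],[-30,16,0,0,0,-2]]]'
```

```text
time: 4.78
tool_pos: [0.6549, 0.0334, 0.332]
tool_rot: [-3.139, 0.006, 0.295]
contact_force: [0.9, -0.2, -0.8]
opening: 0.018
time: 5.2
tool_pos: [0.4999, 0.1075, 0.3493]
tool_rot: [3.138, -0.012, 0.052]
contact_force: [-0.5, 0.8, -2.0]
opening: 0.0177
```

```bash
python3 -m creep '[[[-25,12,-5,0,0,-0.9],[-20,10,-10,0,0,0],[0,0,-15,0,0,0],[0,0,0,0,0,0]]]'; python3 -m creep '[[[0,0,0,0,0,0],[0,0,0,0,0,0]]]'
```

```text
time: 5.53
tool_pos: [0.4455, 0.1331, 0.3222]
tool_rot: [3.139, -0.013, 0.038]
contact_force: [-0.3, -0.6, -2.5]
opening: 0.0178
time: 5.7
tool_pos: [0.4456, 0.1332, 0.3236]
tool_rot: [3.139, -0.013, 0.038]
contact_force: [0.0, -0.2, -2.5]
opening: 0.0178
```

```bash
python3 -m creep '[[[5,-2,-15,0,0.15,0],[0,0,-15,0,0,0],[0,0,-3,0,0,0],[0,0,0,0,0,0],[0,0,0,0,0,0]]]'; python3 - <<'E'
from h import *
s,w=snap('wrist','w3.png'); print(s['tool_pos'],s['tool_rot'],s['contact_force'])
import pickle; pickle.dump(s,open('w3.pkl','wb'))
_,d=snap('side','side3.png')
a=cv2.resize(w[100:330,150:480],None,fx=1.6,fy=1.6); b=cv2.resize(d[240:380,180:330],(400,368*400//400))
b=cv2.resize(d[245:365,195:315],(0,0),fx=368/120*1,fy=368/120)
h=min(a.shape[0],b.shape[0]); b=b[:, :800-a.shape[1]] if a.shape[1]+b.shape[1]>800 else b
cv2.imwrite('pics/c3.png',np.hstack([a[:h],b[:h]]))
E
```

```text
time: 6.12
tool_pos: [0.4551, 0.1298, 0.2939]
tool_rot: [3.14, -0.019, 0.035]
contact_force: [-0.7, -0.5, -1.8]
opening: 0.0178
[0.4551137  0.12984729 0.29391417] [ 3.13964837 -0.01916165  0.03542733] [-0.70192671 -0.45103888 -1.84264164]
```

View pics/c3.png

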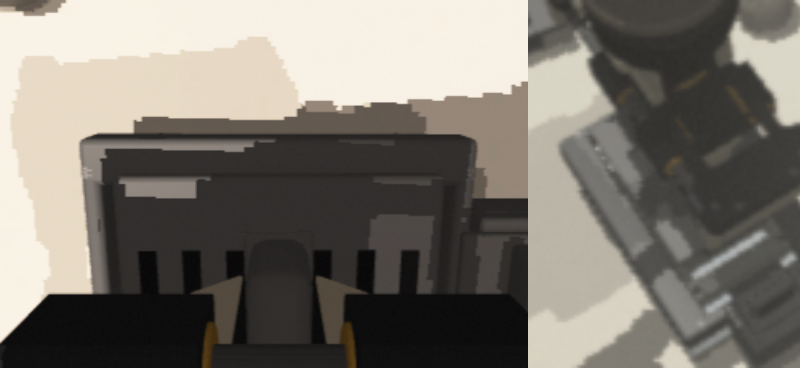

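```bash
python3 -m creep '[[[-3,1,-4,0,0.5,0],[0,0,-4,0,0,0],[0,0,0,0,0,0],[0,0,0,0,0,0]]]'
```

```text
time: 6.55
tool_pos: [0.452, 0.1311, 0.2871]
tool_rot: [3.14, -0.013, 0.036]
contact_force: [-0.7, -0.1, -1.5]
opening: 0.0174
```

```bash
python3 -m creep '[[[-1,0,-3,0,0.2,0],[0,0,-3,0,0,0],[0,0,-2,0,0,0],[0,0,0,0,0,0]]]'; python3 -m creep '[[[0,0,-2,0,0,0],[0,0,0,0,0,0]]]'
```

```text
time: 6.88
tool_pos: [0.4509, 0.1312, 0.2785]
tool_rot: [3.141, -0.01, 0.036]
contact_force: [-0.2, 0.4, -1.8]
opening: 0.0181
time: 7.05
tool_pos: [0.4508, 0.1312, 0.2761]
tool_rot: [3.141, -0.009, 0.036]
contact_force: [0.5, -0.6, -2.7]
opening: 0.0179
```

```bash
python3 -m creep '[[[0,0,-2,0,0,0],[0,0,0,0,0,0]]]'; python3 -m creep '[[[0,0,-2,0,0,0],[0,0,0,0,0,0]]]'
```

```text
time: 7.22
tool_pos: [0.4509, 0.1312, 0.2739]
tool_rot: [3.141, -0.009, 0.036]
contact_force: [-0.3, -0.1, -2.2]
opening: 0.018
time: 7.38
tool_pos: [0.451, 0.1312, 0.2717]
tool_rot: [3.141, -0.01, 0.036]
contact_force: [0.5, 0.5, -2.2]
opening: 0.0175
```

```bash
python3 -m creep '[[[0,0,-2,0,0,0],[0,0,0,0,0,0]]]'; python3 -m creep '[[[0,0,-2,0,0,0],[0,0,0,0,0,0]]]'; python3 -m creep '[[[0,0,-2,0,0,0],[0,0,0,0,0,0]]]'
```

```text
time: 7.55
tool_pos: [0.451, 0.1312, 0.2695]
tool_rot: [3.141, -0.01, 0.036]
contact_force: [-0.9, 0.8, -2.7]
opening: 0.0179
time: 7.72
tool_pos: [0.451, 0.1312, 0.2673]
tool_rot: [3.141, -0.01, 0.036]
contact_force: [0.0, 0.6, -1.8]
opening: 0.0177
time: 7.88
tool_pos: [0.451, 0.1312, 0.2651]
tool_rot: [3.141, -0.01, 0.036]
contact_force: [-0.6, -0.3, -2.0]
opening: 0.0177
```

```bash
for i in 1; do python3 -m creep '[[[0,0,-2,0,0,0],[0,0,-2,0,0,0],[0,0,0,0,0,0]]]'; done; python3 -m creep '[[[0,0,-2,0,0,0],[0,0,0,0,0,0]]]'; python3 -m creep '[[[0,0,-1.5,0,0,0],[0,0,0,0,0,0]]]'
```

```text
time: 8.13
tool_pos: [0.451, 0.1312, 0.2607]
tool_rot: [3.141, -0.01, 0.036]
contact_force: [-0.1, 0.6, -2.1]
opening: 0.018
time: 8.3
tool_pos: [0.451, 0.1312, 0.2584]
tool_rot: [3.141, -0.01, 0.036]
contact_force: [-0.1, 0.1, -2.4]
opening: 0.0179
time: 8.47
tool_pos: [0.451, 0.1312, 0.2567]
tool_rot: [3.141, -0.01, 0.036]
contact_force: [0.3, -0.3, -1.4]
opening: 0.0176
```

```bash
python3 -m creep '[[[0,0,-1.5,0,0,0],[0,0,0,0,0,0]]]'; python3 -m creep '[[[0,0,-1,0,0,0],[0,0,0,0,0,0]]]'; python3 -m creep '[[[0,0,-1,0,0,0],[0,0,0,0,0,0]]]'
```

```text
time: 8.63
tool_pos: [0.4511, 0.1312, 0.2551]
tool_rot: [3.141, -0.01, 0.036]
contact_force: [-0.5, -0.9, -0.9]
opening: 0.018
time: 8.8
tool_pos: [0.4512, 0.1313, 0.2553]
tool_rot: [3.141, -0.011, 0.036]
contact_force: [-0.2, -0.3, -1.9]
opening: 0.0177
time: 8.97
tool_pos: [0.4513, 0.1313, 0.2551]
tool_rot: [3.141, -0.012, 0.036]
contact_force: [0.5, 0.0, -2.4]
opening: 0.018
```

```bash
python3 -m creep '[[[0,0,0,0,0,0],[0,0,0,0,0,0],[0,0,0,0,0,0],[0,0,0,0,0,0],[0,0,0,0,0,0]]]' 0; python3 -m creep '[[[0,0,20,0,0,0],[0,0,30,0,0,0],[0,0,30,0,0,0],[0,0,20,0,0,0],[0,0,0,0,0,0]]]';python3 - <<'E'
from h import *
s,w=snap('wrist','w4.png'); print(s['tool_pos'],s['tool_rot'],s['opening'])
import pickle; pickle.dump(s,open('w4.pkl','wb'))
E
```

```text
time: 9.38
tool_pos: [0.4517, 0.1313, 0.2551]
tool_rot: [3.141, -0.014, 0.036]
contact_force: [-0.3, -0.8, 0.4]
opening: 0.0442
time: 9.8
tool_pos: [0.4506, 0.1311, 0.3572]
tool_rot: [3.14, -0.007, 0.036]
contact_force: [0.3, 0.2, 1.0]
opening: 0.046
[0.4506017  0.13109494 0.35721407] [ 3.14023696 -0.00735805  0.03582276] 0.046016465385480085
```

View pics/w4.png

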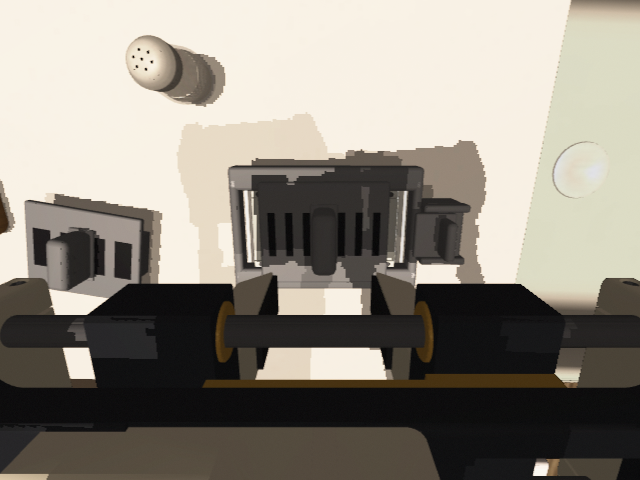

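The guard sits flat and centred in the frame, ridge at (323,240). The lock is still open, with its tab at about (450,240), which agrees with the computed tab position of (0.456, 0.039). Next I'll pinch the tab along y.

```bash
python3 -m creep '[[[2,-30,0,0,0.4,0],[2,-30,0,0,0,0],[2,-30,0,0,0,0],[0,0,-20,0,0,0],[0,0,0,0,0,0]]]'; python3 - <<'E'
from h import *
import pickle; s=pickle.load(open('w4.pkl','rb'))
for p in((443,220),(458,222),(460,262),(446,262)): print(ray('wrist',*p,.095,s).round(4))
E
```

```text
time: 10.27
tool_pos: [0.4549, 0.0385, 0.3306]
tool_rot: [3.141, 0.006, 0.04]
contact_force: [-1.7, 0.2, 0.4]
opening: 0.046
[0.4726 0.047  0.095 ]
[0.4715 0.0361 0.095 ]
[0.4414 0.0304 0.095 ]
[0.4411 0.0407 0.095 ]
```

```bash
python3 -m creep '[[[1,0,-25,0,-0.3,0],[0,0,-20,0,0,0],[0,0,-12,0,0,0],[0,0,-6,0,0,0],[0,0,0,0,0,0]]]'; python3 -m creep '[[[0,0,-3,0,0,0],[0,0,0,0,0,0]]]'
```

```text
time: 10.68
tool_pos: [0.4549, 0.0392, 0.2628]
tool_rot: [-3.141, 0.007, 0.039]
contact_force: [-0.7, 0.1, -0.5]
opening: 0.0462
time: 10.85
tool_pos: [0.455, 0.0398, 0.2598]
tool_rot: [-3.141, 0.008, 0.04]
contact_force: [0.1, -0.0, -1.2]
opening: 0.0458
```

```bash
python3 -m creep '[[[0,0,0,0,0,0],[0,0,0,0,0,0],[0,0,0,0,0,0],[0,0,0,0,0,0],[0,0,0,0,0,0]]]' 1 15; python3 -m creep '[[[0,0,0,0,0,0],[0,0,0,0,0,0],[0,0,0,0,0,0],[0,0,0,0,0,0]]]'
```

```text
time: 11.27
tool_pos: [0.4558, 0.0402, 0.2623]
tool_rot: [3.142, 0.002, 0.041]
contact_force: [0.6, -0.1, 1.3]
opening: 0.0172
time: 11.6
tool_pos: [0.4559, 0.04, 0.2625]
tool_rot: [3.141, 0.002, 0.04]
contact_force: [-0.2, -0.5, -0.5]
opening: 0.0076
```

```bash
python3 -m creep '[[[-0.2,5,0,0,0,0],[-0.2,6,0,0,0,0],[-0.2,6,0,0,0,0],[-0.2,6,0,0,0,0],[0,0,0,0,0,0]]]'; python3 -m creep '[[[-0.2,5,0,0,0,0],[0,5,0,0,0,0],[0,3,0,0,0,0],[0,3,0,0,0,0],[0,0,0,0,0,0]]]'
```

```text
time: 12.02
tool_pos: [0.455, 0.0646, 0.2625]
tool_rot: [3.14, 0.002, 0.04]
contact_force: [0.9, -0.8, -0.9]
opening: 0.0077
time: 12.43
tool_pos: [0.4551, 0.074, 0.2624]
tool_rot: [3.115, 0.005, 0.05]
contact_force: [0.4, 2.3, -3.0]
opening: 0.0082
```

```bash
python3 -m creep '[[[0,0,0,0,0,0],[0,0,0,0,0,0],[0,0,0,0,0,0],[0,0,0,0,0,0],[0,0,0,0,0,0]]]' 0; python3 -m creep '[[[0,0,25,1.2,0,0],[0,0,30,0,0,0],[0,20,30,0,0,0],[0,30,20,0,0,0],[0,0,0,0,0,0]]]';python3 - <<'E'
from h import *
s,w=snap('wrist','w5.png'); print(s['tool_pos'],s['tool_rot'],s['opening'])
import pickle; pickle.dump(s,open('w5.pkl','wb'))
cv2.imwrite('pics/c5.png',cv2.resize(w[130:330,200:480],None,fx=2.8,fy=2.8,interpolation=cv2.INTER_CUBIC))
E
```

```text
time: 12.85
tool_pos: [0.455, 0.0756, 0.2625]
tool_rot: [3.118, 0.005, 0.05]
contact_force: [0.3, 0.0, 0.4]
opening: 0.0365
time: 13.27
tool_pos: [0.4536, 0.1278, 0.3709]
tool_rot: [-3.141, 0.009, 0.048]
contact_force: [-0.5, 0.2, -0.2]
opening: 0.046
[0.45356634 0.12777694 0.37086758] [-3.14051361  0.00883034  0.04816803] 0.046014351352698796
```

View pics/c5.png

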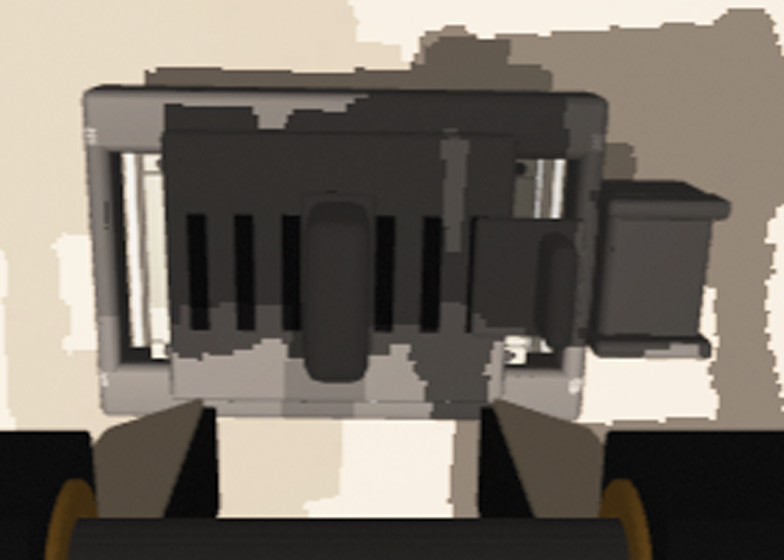

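The lock tongue now covers the guard's edge: its tip is at crop (470,275) and its tab at (562,295). I'll measure the lock travel.

```bash
python3 - <<'E'
from h import *
import pickle; s=pickle.load(open('w5.pkl','rb'))
f=lambda x,y,z:ray('wrist',200+x/2.8,130+y/2.8,z,s)
t=f(471,275,.074); print('tongue tip',t)
tab=[f(x,y,.095) for x,y in((553,237),(578,237),(580,348),(555,350))]; print('tab',np.mean(tab,0))
a=f(163,265,.067); b=f(521,265,.067); print('guard edges',a,b,(a+b)/2)
fr=[f(x,y,.06) for x,y in((84,88),(607,97),(580,418),(103,412))]; print('frame ctr',np.mean(fr,0))
E
```

```text
tongue tip [0.45469611 0.09213489 0.074     ]
tab [0.45618076 0.06879201 0.095     ]
guard edges [0.45153191 0.18337883 0.067     ] [0.45664355 0.07645206 0.067     ] [0.45408773 0.12991545 0.067     ]
frame ctr [0.45337132 0.12940515 0.06      ]
```

```bash
python3 -c "
from cell import robot
print(robot.hand_in())"
```

```text
the job is handed in; nothing more can be done
None
```

I seated the seven-fin guard in the slicer, slid the lock over its edge, and handed the job in at about 13.3 s. The hand-in reports no verdict.

- **Guard choice:** the wrist picture showed three slots either side of the ridge, so seven fins in all.
- **Seating:** the fins went into the gaps on the first try. Wrist force stayed under about 3 N in every reading. The arm stopped at a tool height of 0.2551 m, which is where the plate should lie on the frame (0.255 m). In the last picture the guard's centre was within about 1 mm of the slicer's middle in x and y.
- **Lock:** I pinched the tab and pulled until it stopped. My three travel checks disagreed slightly:
  - The tool travel gave 31.6 mm, against 32 mm for fully locked.
  - The tongue tip measured 37.3 mm from the slicer's middle, against 38 mm when locked.
  - The picture of the tab alone gave only about 30 mm, but the camera is good to about 2 mm. All three are above the 29 mm needed.
- **The rest:** I never moved the gripper into the other guard, the salt shaker or the glass, but I did not re-measure where they stand. The gripper was raised clear of everything at the end.

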